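# Show the shelf clamp's marker in the inspection mirror

### The job

Slide the mirror carriage along its rail, under the glass shelf, fully home against the end stop. Then push the carriage's lever over to tilt the sprung mirror until the small stand camera would see the marker on the underside of the shelf clamp in the middle of the mirror, and finish while still holding the lever at that angle with the fingers. Leave the bottle, cup, denture case and foot scrubber where they are.

Things in the scene. Friction and masses are not known exactly. Their poses are not given: they have to be found in the camera images.
- station: Fixed unit on the seat: clear glass shelf on rear posts with a low rail in front. Origin on the seat under the rail's centre line; x away from the robot, y along the rail to the end stop and camera, z up. Its own frame: rail x = 0, y = -210 to 90 mm (stop at +y end); glass x = 85 to 205, y = -70 to 330, z = 178 to 186 mm. Place and yaw (up to 9 degrees) vary.
- carriage (a joint): Travel of the mirror carriage in m: 0 at the rail's -y end (mirror outside the shelf's end), 0.200 fully home at the +y end stop (mirror under the glass); starts at 0 to 0.06. Friction about 1.2 N; stays where left. The grey block (44 x 48 mm, top 90 mm above the seat) is at station y = -160 mm + travel.
- post (a point): Point on the axis of the carriage's push post, 100 mm above the seat. The post is an upright aluminium peg, diameter 14 mm, at station x = -70 mm (robot side of the rail), from 43 to 120 mm above the seat. Push or pull it along the rail to slide the carriage.
- tilt (a joint): Mirror tilt in rad about a level rod along station x, 75 mm above the seat: 0 = facing straight up (rest, against a stop), positive = face leans toward +y, to the camera; at most 1.3. A spring drives it back to 0 with 0.2 N m/rad x (tilt + 0.3): about 3 to 6 N on the lever at working angles, which also presses the carriage on its end stop.
- lever: Flat aluminium lever, 16 mm wide (station x), 8 mm thick, 90 mm long, on the mirror's rod over the rail (station x = 0), in front of the shelf. Origin on the rod's axis, 75 mm above the seat; own z points to the tip. At tilt 0 it leans 45 degrees from upright toward -y; at 0.785 it is upright. Push its -y side toward +y to tilt the mirror.
- lever_tip (a point): Centre of the lever's free end, 90 mm from the rod's axis.
- mirror (a point): Centre of the round mirror's reflecting face, diameter 56 mm; on the rod's axis, 145 mm beyond the rail (station x = 145 mm), 75 mm above the seat. Its own z axis is the face's normal.
- lens (a point): Centre of the lens front of the small black camera (64 x 30 x 42 mm, on a round-footed stub stand) on the seat toward +y. It is fixed, at the mirror's height and station x = 145 mm, and looks level along station -y at the mirror; its distance varies.
- marker (a point): The marker: white dot, diameter 10 mm, in the middle of the underside of the dark steel shelf clamp (round puck, diameter 32 mm, 13 mm tall, under the glass, with a round cap on top of the glass). 165 mm above the seat, at station x = 145 mm; its station y varies from -10 to 90 mm.
- sight (a point): Imaginary point on the camera's line of sight 90 mm after its reflection at the mirror centre; own -y points along that line, z across it. The line turns by twice the tilt: level toward -y at tilt 0, straight up at 0.785. The marker is seen in the middle of the mirror when it lies on this line.
- bottle: Bystander: white bottle with a press-button dispenser, diameter 60 mm, 146 mm tall, on the glass shelf; origin at its underside. Leave alone.
- cup: Bystander: ochre ceramic cup, diameter 70 mm, 85 mm tall, on the glass shelf; origin at its underside. Leave alone.
- denture_case: Bystander: closed plastic denture case, 75 x 85 x 41 mm, on the seat past the end of the rail; origin at its underside. Leave alone.
- scrubber: Bystander: flat green silicone foot scrubber, 130 x 55 x 20 mm, on the seat on the -y side; origin at its underside. Leave alone.

How it is judged (in metres and radians):
On the way, in this order (a step that is already met when the one before it is completed fails the run):
1. the carriage is slid fully home against the end stop (value of joint carriage above 0.194 m), for 0.2 s.
2. then the mirror is tilted until the marker shows in its middle (value of joint carriage above 0.194 m and z of marker in the frame of sight between -0.012 and 0.012 m and y of marker in the frame of sight below 0.03 m), for 0.3 s.
At the end, for the whole second after the job is handed in: Carriage home (travel over 194 mm); the marker within 12 mm of the camera's reflected line of sight, so well inside the mirror; the mirror still, held by the fingers pressing on the lever (over 0.5 N); the four bystanders within 30 mm of where they began (all of step 2 and velocity of joint tilt between -0.1 and 0.1 rad/s and contact force between the fingers and lever above 0.5 N and distance of each of bottle, cup, denture_case, scrubber from where it was at the start of the episode below 0.03 m); the arm keeps its last pose, push and grip.
It fails at once if the bottle is disturbed (distance of bottle from where it was at the start of the episode above 0.03 m).
It fails at once if the cup is disturbed (distance of cup from where it was at the start of the episode above 0.03 m).
It fails at once if the denture case is disturbed (distance of denture_case from where it was at the start of the episode above 0.03 m).
It fails at once if the scrubber is disturbed (distance of scrubber from where it was at the start of the episode above 0.03 m).
It also fails if it takes over 51 s, if anything falls off the work surface, if the arm or the gripper's body presses on something with over 40 N, if the wrist force passes 120 N, or if a joint passes its speed limit or range.

### The arm

A 7-joint arm with a two-finger parallel gripper is mounted at the origin on the work surface. World frame = base frame: x ahead of the robot, y to its left, z up, the work surface at z = 0. Lengths are in mm, angles in rad, forces in N, time in s.
With the tool pointing down it reaches from about 400 to 875 mm from the base axis. Payload 4.4 kg.
Tool frame: the origin (TCP) lies at the very end of the fingers, on their centre line; the grasp point (between the pads) lies ctrl.grip_depth behind it (ctrl.grip_depth is the distance from the TCP to the grasp point, in mm); y points along the fingers, x is the direction in which the jaws open and shut, and the axes are right-handed (so a half turn about y gives the same grasp; the last joint's range is limited). The gripper opens to 85 mm and grips with 20 to 120 N. Pads are 22 mm wide; open, the fingers measure 114 mm over their backs; the gripper's body (76 mm by 85 mm) begins 54 mm behind the grasp point. The pads swing forward as they close: fully open they stand 13 mm farther back than shut.
Start: joints at [-1.349, 0.628, 0.038, 1.517, -0.027, 0.996, -0.02], TCP at [184.474, 623.287, 231.313] pointing down, gripper open.
Joint ranges: [-3.06, 3.06], [-0.37, 2.12], [-1.25, 1.32], [0.18, 2.47], [-1.1, 4.24], [0.23, 1.98], [-2.94, 2.94]. Speed limits (rad/s): [2.57, 2.57, 3.14, 3.14, 3.14, 3.14, 3.14].

### API

Orientations are given as [roll, pitch, yaw] about the fixed x, y, z axes, in that order (R = Rz(yaw) Ry(pitch) Rx(roll)).
In Python, from cell import ctrl gives the robot as it stands.
- The arm moves only by the tool apply_moves, never from a script. Its argument "motion" is a list of rows, each a list of 5 numbers: the shift along the tool's x, y, z in cm, then the turn about the tool's y in rad, then the finger opening in cm, from 0 to 8.54. In form: [[tx, ty, tz, roll, hand], ...]. A call has 1 to 20 rows; each row is the pose to reach, as a shift and turn from the pose commanded when the call began, along the tool's axes at that moment; what a row does not reach only later rows make up. A row lasts 1/8 s, in which the tool goes at most 62.5 mm and 10.7 degrees, less where a joint would pass 70% of its speed; a pose out of reach is approached as far as the arm can. A call with a gripper value outside its range is refused whole. The fingers move at their own pace and stop on an object; the grip force is fixed at half the most. Time passes only in rows, so rows that repeat a pose let the fingers close. It gives the time, the measured TCP pose, the force and the opening at its end, in the units of the state.
- ctrl.read_state(): the state, without advancing time (a new reading comes with each control period).
- ctrl.get_image(name): name is "scene" or "top" or "wrist"; returns a dict with "image" (384x512x3 uint8, red, green, blue), "vfov" (degrees; the focal length in pixels is half the picture's height over the tangent of half this angle, whatever the lens; pixels are square), "cx", "cy" (the principal point, pixels), "k1" (the pictures are not rectified: a ray, as slopes to the right and down, at radius r is drawn at 1 + k1 r^2 times it, then the intrinsics apply), "extrinsics" (4x4, takes a point from world to camera coordinates); the wrist camera has in their place "tool_from_camera" (4x4, takes a point from camera to tool coordinates, whose origin is the TCP and whose axes are the tool frame's). Camera axes: x right, y up, looking along -z (the intrinsics and any distortion apply to the point x, -y, -z); pixel columns grow to the right and rows downward; lengths in mm; the calibration is good to about 2 mm. A picture is of the moment at which its call begins: read the wrist's pose just before it. There is no depth.
- ctrl.finish_job(): hands the job in, once; it reports no verdict.
Trained networks look in a picture, given as the dict that the camera call returned (one of the last four; its "shot" number tells which), for a name from the list of things; names that differ only in an ending like _2 or _b are one class to them, and where a whole thing is asked for, a point or a joint stands for the part that bears it (a point fixed in the world has none). Each returns a list of dicts, best first, with "confidence" (0 to 1); they miss things now and then, are a little off and sometimes report something else, mostly with a low value. They report only what shows in the picture. A call takes as long as a camera call.
- ctrl.search_frame(picture, query): "location" ([x, y, z] in mm, in world coordinates, good to about 4 mm: the middle of the surface that is visible of it).
- ctrl.mark_of(picture, query): "location" ([x, y, z] in mm, in world coordinates, good to about 4 mm: a listed point, or the origin of a listed thing).
The state is a dict: "clock": time; "qpos": joint angles; "qd": joint speeds; "tau": joint torques, N m; "eef_pos": TCP position; "tool_rot": TCP orientation; "force": force on the tool from outside, world axes, zero at the start; "torque": the same for the moment, N m; "width": finger opening in mm.
Only numpy, scipy, OpenCV 4.12 (cv2) and the standard library are available. Lean on these libraries where they do the work, as an engineer would, in place of code of your own. Each camera call takes 0.05 s, during which the arm holds its last target.

## Working session

There is one attempt and no reset: what is moved stays moved. The work goes in short steps, Python scripts to look and compute and a tool call to move; the robot and the scene stay as the last step left them, time stands still between calls to the robot, and variables do not carry over. Pictures are saved under pics/ and viewed, and the job is handed in when it is done.

Besides the shell and the picture viewer there is one more tool, called after "Emit:" by a JSON object that holds its "name" and its "arguments". apply_moves: Moves the arm, as the interface text tells. Its arguments: {"type":"object","properties":{"motion":{"type":"array","items":{"type":"array","items":{"type":"number"}}}},"required":["motion"]}

```bash
ls; mkdir -p pics; python3 - <<'E'
from cell import ctrl
import cv2,numpy as np
s=ctrl.read_state();print(s, ctrl.grip_depth)
for n in ["scene","top","wrist"]:
    p=ctrl.get_image(n)
    cv2.imwrite(f"pics/{n}0.png",p["image"][:,:,::-1])
    print(n,p["vfov"],p["k1"])
    for q in ["post","lever_tip","lever","mirror","lens","marker","carriage","station","bottle","cup","denture_case","scrubber"]:
        try:
            r=ctrl.mark_of(p,q)
            print(q,[(np.round(d["location"]).tolist(),round(d["confidence"],2)) for d in r[:2]])
        except Exception as e: print(q,e)
print(ctrl.read_state()["clock"])
E
```

```text
pics
{'clock': 0.0, 'qpos': array([-1.3487637 ,  0.62933194,  0.03842917,  1.51837019, -0.02699516,
        0.99627908, -0.01999949]), 'qd': array([ 0.00076035, -0.00036119, -0.00014835,  0.00106683,  0.00087748,
       -0.00013686, -0.00079928]), 'tau': array([ 1.04304838e-04, -5.63384521e+01,  1.22582238e+00, -1.93446565e+01,
        1.08703226e-02,  1.01466884e-02,  7.50780345e-06]), 'eef_pos': array([184.30924616, 622.67682035, 230.39734059]), 'tool_rot': array([-1.57081679,  0.00187084,  1.28297712]), 'force': array([ 0.05674845, -0.41068567, -0.29526425]), 'torque': array([-0.0611124 ,  0.0056121 , -0.01333406]), 'width': 85.31021260970186} 18.700000000000003
scene 47.51090824440901 -0.03852451980123035
post [([484.0, -157.0, 98.0], 0.85)]
lever_tip [([551.0, -219.0, 139.0], 0.54)]
lever [([555.0, -160.0, 75.0], 0.49), ([696.0, 408.0, 72.0], 0.4)]
mirror [([697.0, -157.0, 73.0], 0.95)]
lens []
marker [([696.0, 75.0, 165.0], 0.4), ([696.0, -302.0, 2.0], 0.32)]
carriage it knows: bottle, cup, denture_case, lens, lever, lever_tip, marker, mirror, post, scrubber, sight, station
sta
[... 427 characters left out ...]
], 0.65)]
marker [([699.0, 74.0, 166.0], 0.53)]
carriage it knows: bottle, cup, denture_case, lens, lever, lever_tip, marker, mirror, post, scrubber, sight, station
station [([553.0, -4.0, -0.0], 0.92)]
bottle [([695.0, 281.0, 186.0], 0.81)]
cup [([697.0, 170.0, 188.0], 0.91)]
denture_case [([543.0, 252.0, 2.0], 0.62), ([700.0, 78.0, 165.0], 0.42)]
scrubber [([696.0, -301.0, -0.0], 0.86)]
wrist 71.27894000992973 -0.057261053636185506
post []
lever_tip []
lever []
mirror []
lens []
marker []
carriage it knows: bottle, cup, denture_case, lens, lever, lever_tip, marker, mirror, post, scrubber, sight, station
station []
bottle []
cup []
denture_case [([542.0, 253.0, -1.0], 0.71)]
scrubber []
1.8
```

View pics/scene0.png

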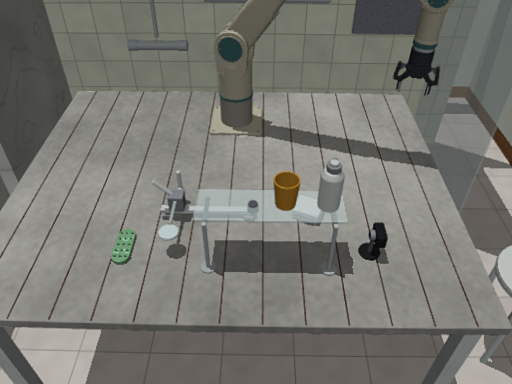

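View pics/top0.png

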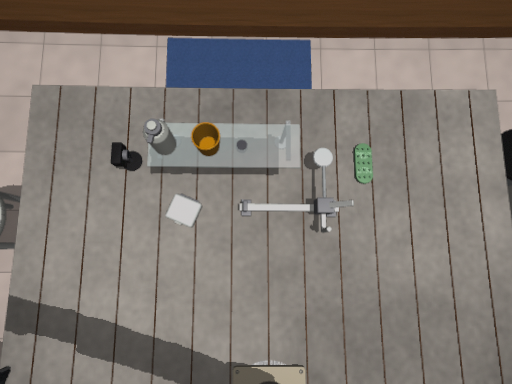

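Emit:
{"name": "apply_moves", "arguments": {"motion": [[-28.5,0,-35.1,-0.288,0],[-28.5,0,-35.1,-0.288,0],[-28.5,0,-35.1,-0.288,0],[-28.5,0,-35.1,-0.288,0],[-28.5,0,-35.1,-0.288,0],[-28.5,0,-35.1,-0.288,0],[-28.5,0,-35.1,-0.288,0],[-71.9,0,-52.4,-0.288,0],[-71.9,0,-52.4,-0.288,0],[-71.9,0,-52.4,-0.288,0],[-71.9,0,-52.4,-0.288,0],[-71.9,0,-52.4,-0.288,0],[-71.9,0,-52.4,-0.288,0],[-71.9,0,-52.4,-0.288,0],[-71.9,0,-52.4,-0.288,0],[-71.9,0,-52.4,-0.288,0],[-71.9,0,-52.4,-0.288,0],[-71.9,0,-52.4,-0.288,0]]}}

```text
clock: 4.05
eef_pos: [483.0, -213.1, 231.3]
tool_rot: [-1.571, -0.001, 1.574]
force: [0.9, -0.3, 0.5]
width: 0.1
```

Emit:
{"name": "apply_moves", "arguments": {"motion": [[0,16.1,0,0,0],[0,16.1,0,0,0],[0,16.1,0,0,0],[0,16.1,0,0,0]]}}

```text
clock: 4.55
eef_pos: [481.1, -212.7, 68.2]
tool_rot: [-1.565, -0.003, 1.573]
force: [-0.6, -0.3, 1.2]
width: 0.2
```

```bash
python3 - <<'E'
from cell import ctrl
import cv2,numpy as np
s=ctrl.read_state();print(s["eef_pos"],s["force"])
for n in ["scene","top"]:
    p=ctrl.get_image(n); im=p["image"][:,:,::-1]
    c=im[140:290,80:280] if n=="scene" else im[120:260,220:400]
    cv2.imwrite(f"pics/{n}1.png",cv2.resize(c,None,fx=4,fy=4)[:600])
E
```

```text
[ 481.12751444 -212.70594947   68.21028284] [-0.64996    -0.31527942  1.19852292]
```

View pics/scene1.png

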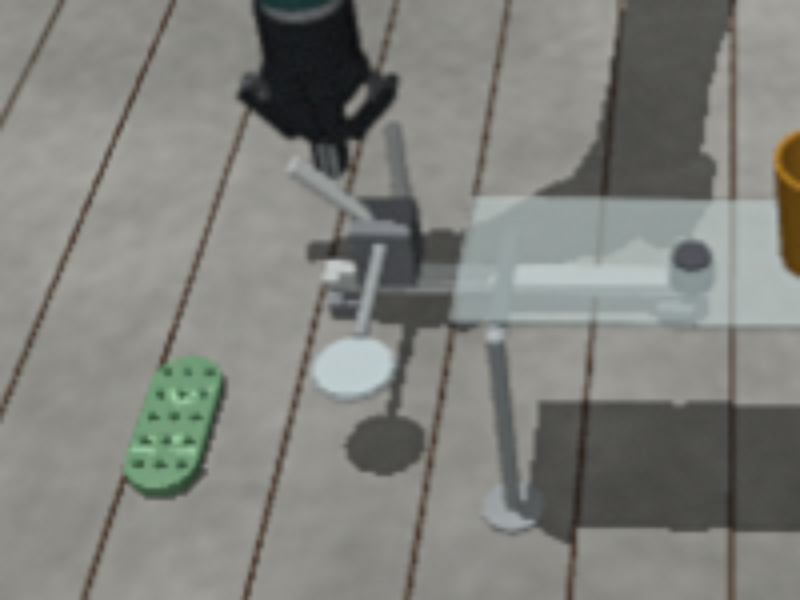

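View pics/top1.png

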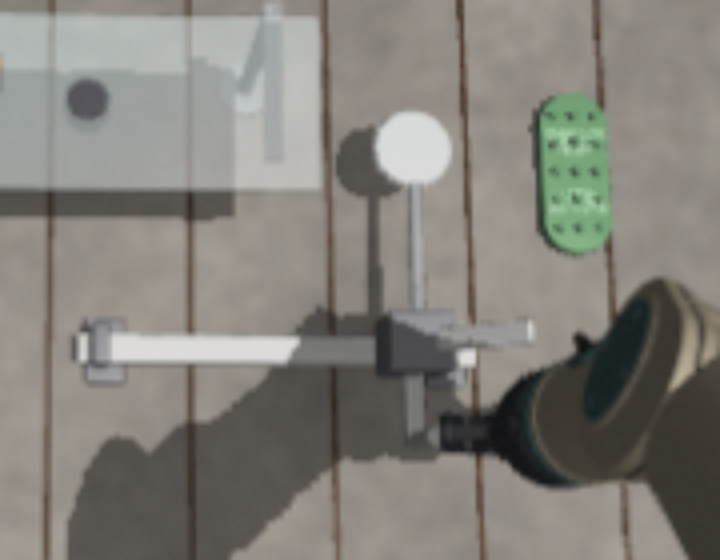

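Emit:
{"name": "apply_moves", "arguments": {"motion": [[2,0,0,0,0],[3.5,0,0,0,0],[5,0,0,0,0],[6.5,0,0,0,0],[8,0,0,0,0],[10,0,0,0,0],[12,0,0,0,0],[14,0,0,0,0],[16,0,0,0,0],[18,0,0,0,0],[19.5,0,0,0,0],[20.5,0,0,0,0],[21,0,0,0,0],[21.5,0,0,0,0],[22,0,0,0,0],[22,0,0,0,0]]}}

```text
clock: 6.65
eef_pos: [482.5, -0.7, 70.4]
tool_rot: [-1.571, 0.006, 1.565]
force: [0.2, -15.1, 2.8]
width: 0.0
```

```bash
python3 - <<'E'
from cell import ctrl
import cv2,numpy as np
s=ctrl.read_state();print(s["eef_pos"],s["force"])
for n in ["scene","top"]:
    p=ctrl.get_image(n); im=p["image"][:,:,::-1]
    c=im[140:290,130:330] if n=="scene" else im[120:260,160:340]
    cv2.imwrite(f"pics/{n}2.png",cv2.resize(c,None,fx=4,fy=4)[:600])
    for q in ["post","lever_tip","mirror","lens","marker"]:
        r=ctrl.mark_of(p,q)
        print(n,q,[(np.round(d["location"]).tolist(),round(d["confidence"],2)) for d in r[:2]])
E
```

```text
[482.53336962  -0.70327818  70.41359272] [  0.24458761 -15.06245308   2.83991453]
scene post [([481.0, 38.0, 97.0], 0.92)]
scene lever_tip [([551.0, -28.0, 139.0], 0.36)]
scene mirror [([481.0, 39.0, 96.0], 0.69), ([699.0, 34.0, 73.0], 0.63)]
scene lens [([703.0, 410.0, 74.0], 0.96)]
scene marker [([698.0, 76.0, 166.0], 0.62)]
top post [([485.0, 41.0, 101.0], 0.73)]
top lever_tip []
top mirror []
top lens [([700.0, 410.0, 78.0], 0.98)]
top marker [([697.0, 79.0, 166.0], 0.61)]
```

View pics/top2.png

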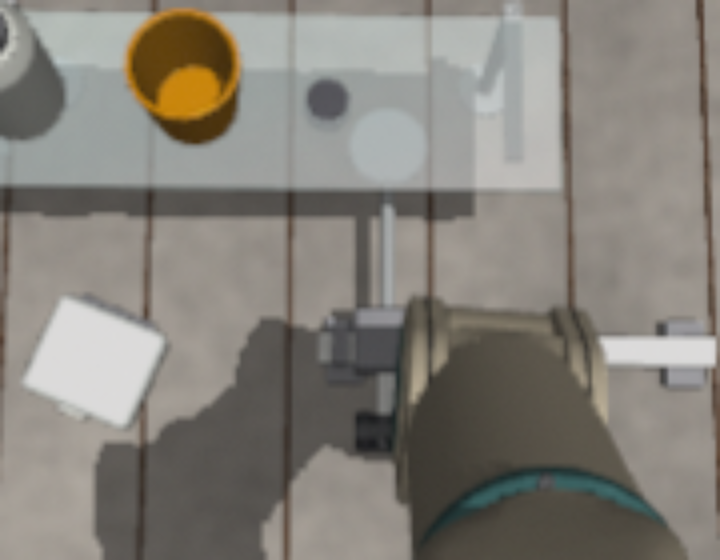

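Emit:
{"name": "apply_moves", "arguments": {"motion": [[-3,0,0,0,0],[-8,0,0,0,0],[-11.7,0,0,0,0],[-11.7,-5.5,0,0,0],[-11.7,-5.5,-3,0,0],[-11.7,-5.5,-7,0,0],[-11.7,-5.5,-7,0,0],[-11.7,-5.5,-7,0,0]]}}

```text
clock: 8.25
eef_pos: [551.3, -111.7, 124.6]
tool_rot: [-1.568, -0.001, 1.571]
force: [0.4, -0.4, 0.0]
width: 0.0
```

```bash
python3 - <<'E'
from cell import ctrl
import cv2,numpy as np
s=ctrl.read_state();print(s["eef_pos"],s["force"])
for n in ["scene","top"]:
    p=ctrl.get_image(n); im=p["image"][:,:,::-1]
    c=im[140:290,130:330] if n=="scene" else im[120:260,160:340]
    cv2.imwrite(f"pics/{n}3.png",cv2.resize(c,None,fx=4,fy=4)[:600])
    for q in ["post","lever_tip","mirror","lens","marker"]:
        r=ctrl.mark_of(p,q)
        print(n,q,[(np.round(d["location"]).tolist(),round(d["confidence"],2)) for d in r[:2]])
E
```

```text
[ 551.2745851  -111.7427727   124.64617035] [ 0.42337599 -0.38948294  0.04932297]
scene post [([482.0, 37.0, 97.0], 0.9)]
scene lever_tip [([549.0, -25.0, 138.0], 0.44), ([702.0, 39.0, 73.0], 0.19)]
scene mirror [([697.0, 77.0, 165.0], 0.56), ([700.0, 33.0, 73.0], 0.54)]
scene lens [([702.0, 408.0, 71.0], 0.81), ([695.0, 164.0, 180.0], 0.69)]
scene marker [([696.0, 77.0, 166.0], 0.41)]
top post [([484.0, 42.0, 102.0], 0.89), ([695.0, -300.0, -0.0], 0.24)]
top lever_tip [([558.0, -29.0, 138.0], 0.63)]
top mirror [([695.0, -300.0, 0.0], 0.73)]
top lens [([699.0, 412.0, 75.0], 0.92), ([557.0, -32.0, 139.0], 0.18)]
top marker [([697.0, -300.0, 0.0], 0.49), ([698.0, 76.0, 166.0], 0.42)]
```

View pics/scene3.png

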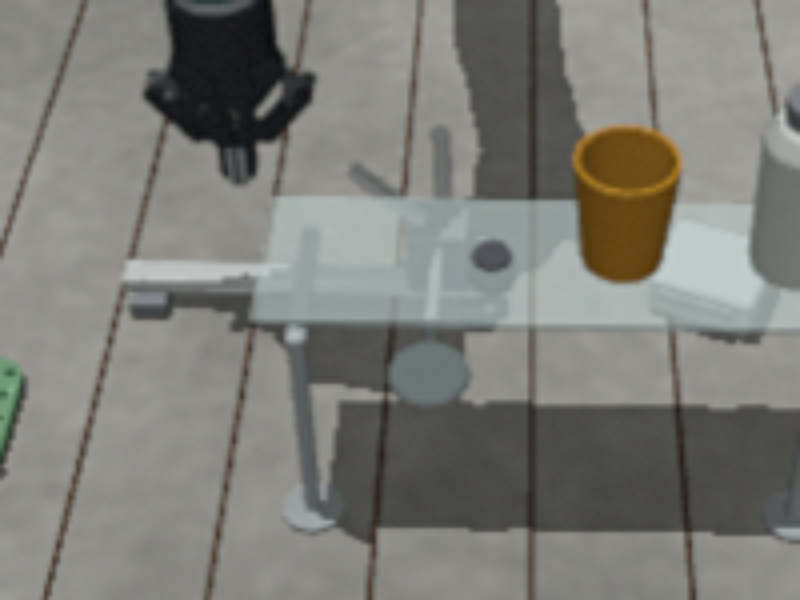

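Emit:
{"name": "apply_moves", "arguments": {"motion": [[3,0,0,0,0],[5,0,0,0,0],[6,0,0,0,0],[7,0,0,0,0],[8,0,0,0,0],[9,0,0,0,0],[10,0,0,0,0],[11,0,0,0,0],[12,0,0,0,0],[12,-1,0,0,0],[12,-2,0,0,0],[12.5,-2,0,0,0],[13,-2,0,0,0],[13.5,-2,0,0,0],[13.5,-2,0,0,0]]}}

```text
clock: 10.72
eef_pos: [552.8, 24.0, 144.9]
tool_rot: [-1.571, -0.0, 1.572]
force: [0.8, -2.1, 0.3]
width: -0.1
```

```bash
python3 - <<'E'
from cell import ctrl
import cv2,numpy as np
s=ctrl.read_state();print(s["eef_pos"],s["force"])
for n in ["scene","top"]:
    p=ctrl.get_image(n); im=p["image"][:,:,::-1]
    c=im[140:290,130:330] if n=="scene" else im[120:260,160:340]
    cv2.imwrite(f"pics/{n}4.png",cv2.resize(c,None,fx=4,fy=4)[:600])
    for q in ["post","lever_tip","mirror","sight","marker"]:
        r=ctrl.mark_of(p,q)
        print(n,q,[(np.round(d["location"]).tolist(),round(d["confidence"],2)) for d in r[:2]])
E
```

```text
[552.79072546  23.96872754 144.91874671] [ 0.79361126 -2.11932502  0.29224781]
scene post [([482.0, 37.0, 99.0], 0.76)]
scene lever_tip [([552.0, 45.0, 168.0], 0.53), ([691.0, 165.0, 179.0], 0.22)]
scene mirror [([697.0, 37.0, 76.0], 0.84), ([481.0, 38.0, 95.0], 0.65)]
scene sight []
scene marker [([556.0, -5.0, 5.0], 0.68), ([696.0, 78.0, 165.0], 0.6)]
top post []
top lever_tip []
top mirror []
top sight []
top marker [([699.0, 76.0, 167.0], 0.61)]
```

View pics/scene4.png

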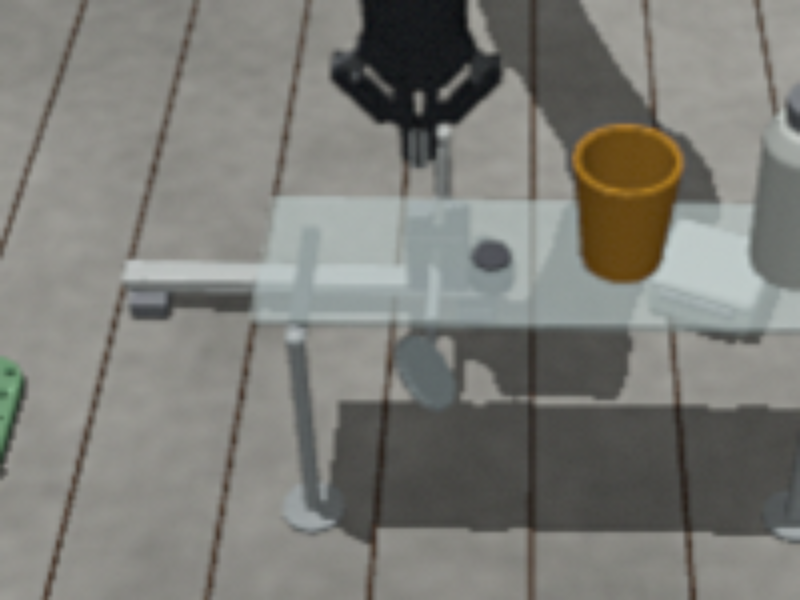

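View pics/top4.png

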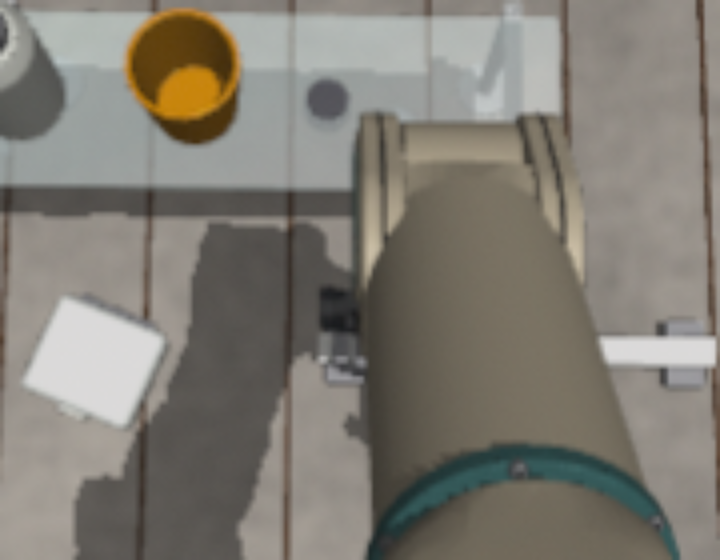

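Emit:
{"name": "apply_moves", "arguments": {"motion": [[0.4,0,0,0,0],[0.8,0,0,0,0],[0.8,0,0,0,0],[0.8,0,0,0,0]]}}

```text
clock: 11.82
eef_pos: [552.5, 31.2, 145.3]
tool_rot: [-1.57, 0.0, 1.571]
force: [-0.0, -3.5, -0.8]
width: -0.4
```

```bash
python3 - <<'E'
from cell import ctrl
import cv2,numpy as np
s=ctrl.read_state();print(s["eef_pos"],s["force"])
p=ctrl.get_image("scene"); im=p["image"][:,:,::-1].copy()
E=np.array(p["extrinsics"]);f=192/np.tan(np.radians(p["vfov"])/2)
def proj(P):
    c=E[:3,:3]@np.array(P,float)+E[:3,3]
    u=np.array([c[0],-c[1]])/-c[2]; r2=u@u
    u=u*(1+p["k1"]*r2); return u*f+[p["cx"],p["cy"]]
for _ in range(2):
  for q in ["lever_tip","mirror","marker","post","sight"]:
    r=ctrl.mark_of(p,q)
    print(q,[(np.round(d["location"],1).tolist(),round(d["confidence"],2)) for d in r[:2]])
  p2=p; p=ctrl.get_image("scene")
# overlay
big=cv2.resize(im[140:290,170:300],None,fx=6,fy=6,interpolation=cv2.INTER_CUBIC); clean=big.copy()
def B(P):
    q=proj(P); return tuple(np.round((q-[170,140])*6+2.5).astype(int).tolist())
x0,y0=553,37
for t,c in [(0.90,(0,0,255)),(0.99,(0,255,0)),(1.08,(255,0,0))]:
    a=t-np.pi/4
    d=np.array([0,np.sin(a),np.cos(a)])
    O=np.array([x0,y0,75]); cv2.line(big,B(O+40*d),B(O+90*d),c,1)
    # mirror disc outline
    M=np.array([698,y0,75]); e1=np.array([1,0,0]); n=np.array([0,np.sin(t),np.cos(t)]); e2=np.cross(n,e1)
    pts=[B(M+28*(np.cos(k)*e1+np.sin(k)*e2)) for k in np.linspace(0,2*np.pi,60)]
    cv2.polylines(big,[np.array(pts)],True,c,1)
out=np.hstack([clean,big]); print(out.shape)
cv2.imwrite("pics/ov5.png",clean[:600]);cv2.imwrite("pics/ov5b.png",big[:,:]if big.shape[0]<=600 else big[:600]); cv2.imwrite("pics/ov5c.png",big[-600:])
E
```

```text
[552.49980154  31.16237857 145.27212821] [-0.04847177 -3.54346553 -0.75848229]
lever_tip [([551.4, 51.9, 161.4], 0.6)]
mirror [([700.8, 35.6, 76.1], 0.7)]
marker [([699.2, 77.9, 166.2], 0.59)]
post [([483.1, 39.9, 98.8], 0.64)]
sight []
lever_tip [([698.9, 36.7, 73.6], 0.5), ([550.6, 52.0, 162.7], 0.48)]
mirror [([702.3, 408.6, 73.4], 0.65), ([697.5, 35.4, 73.3], 0.51)]
marker [([695.6, 79.8, 166.7], 0.49)]
post [([483.2, 36.7, 96.0], 0.79)]
sight [([558.5, -4.2, 1.3], 0.26)]
(900, 1560, 3)
```

View pics/ov5.png

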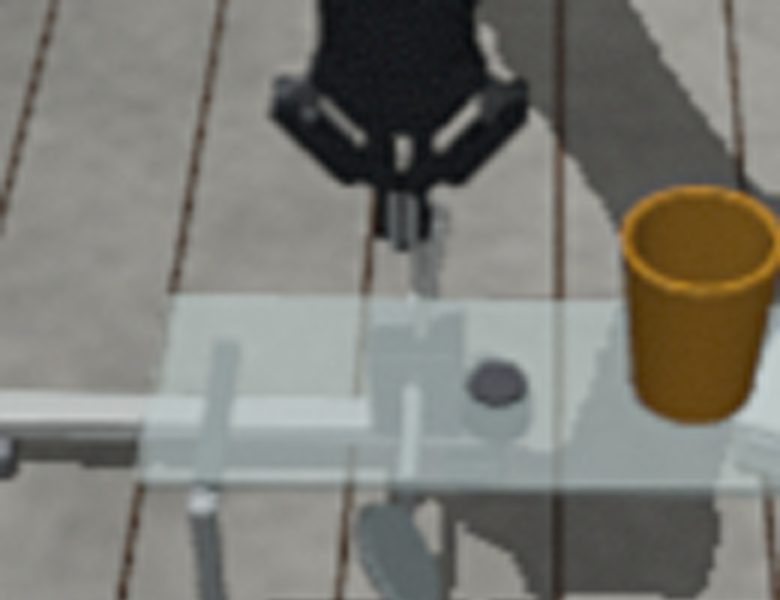

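View pics/ov5b.png

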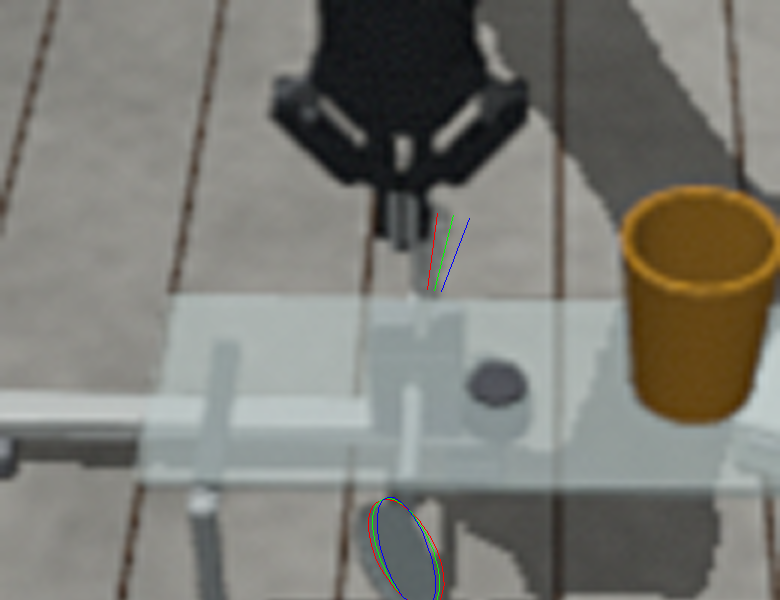

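View pics/ov5c.png

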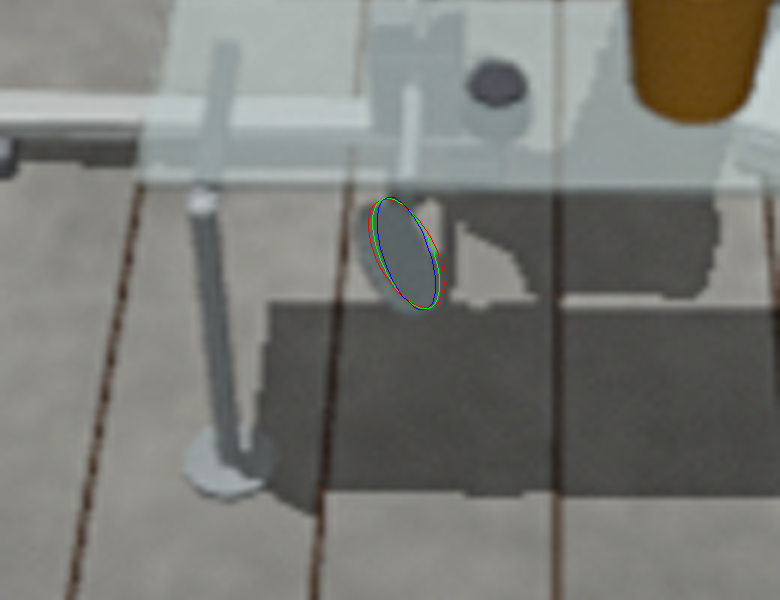

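```bash
python3 - <<'E'
from cell import ctrl
import cv2,numpy as np
ps={}
for n in ["scene","top"]:
    p=ps[n]=ctrl.get_image(n); im=p["image"][:,:,::-1].copy()
    E=np.array(p["extrinsics"]);f=192/np.tan(np.radians(p["vfov"])/2)
    def proj(P):
        c=E[:3,:3]@np.array(P,float)+E[:3,3]
        u=np.array([c[0],-c[1]])/-c[2]; u=u*(1+p["k1"]*(u@u)); return u*f+[p["cx"],p["cy"]]
    S=10
    def crop(img,x,y,w,h): return cv2.resize(img[y:y+h,x:x+w],None,fx=S,fy=S,interpolation=cv2.INTER_CUBIC)
    if n=="scene": box=(222,165,75,60)
    else: 
        box=(222,128,50,40)
    b=crop(im,*box)
    def B(P):
        q=(proj(P)-box[:2])*S+S/2-.5; return tuple(np.round(q).astype(int).tolist())
    def circ(x,y,z,r,c):
        cv2.polylines(b,[np.array([B([x+r*np.cos(k),y+r*np.sin(k),z]) for k in np.linspace(0,6.283,50)])],True,c,1)
    cv2.imwrite(f"pics/c6{n}_clean.png",b)
    circ(698,77,165,16,(0,0,255)); circ(698,77,178,16,(0,255,0))
    cv2.circle(b,B([698,77,165]),3,(0,0,255),-1)
    # block edges : home at y0=37 : top rectangle
    for y0,c in [(37,(255,0,0))]:
        R=[[575,y0-24,90],[575,y0+24,90],[531,y0+24,90],[531,y0-24,90]]
        cv2.polylines(b,[np.array([B(q) for q in R])],True,c,1)
        cv2.line(b,B([553+22,y0,75]),B([690,y0,75]),c,1)
    # end of glass -y: station -70
    cv2.imwrite(f"pics/c6{n}.png",b)
    np.save(f"{n}.npy",im)
E
```

```text
(no output)
```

View pics/c6scene.png

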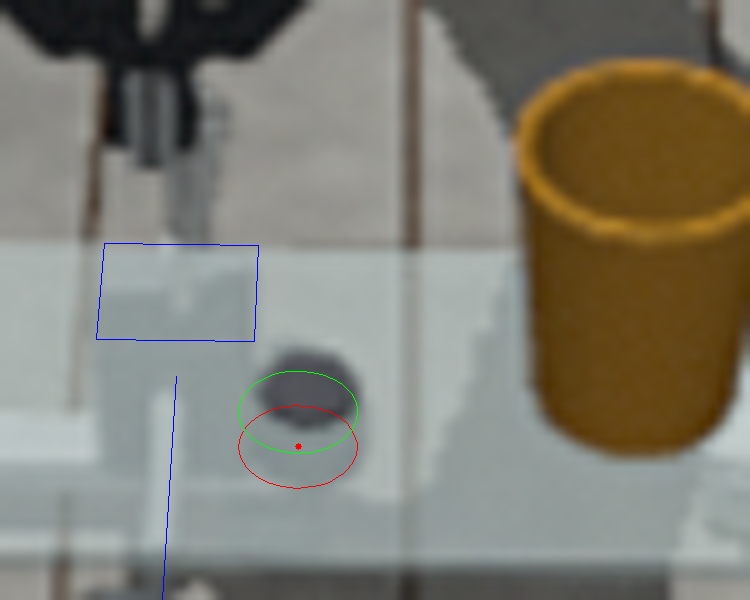

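View pics/c6top.png

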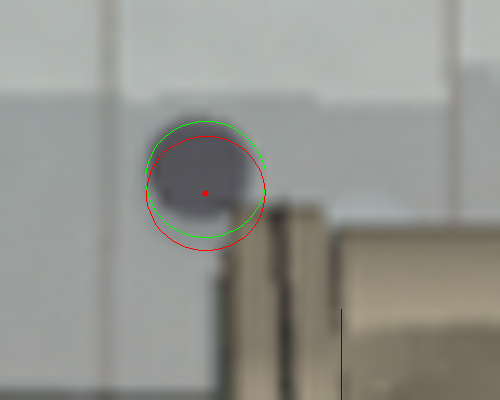

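```bash
python3 - <<'E'
from cell import ctrl
import cv2,numpy as np
P={n:ctrl.get_image(n) for n in ["scene","top"]}
def back(n,u,v,z):
    p=P[n];E=np.array(p["extrinsics"]);f=192/np.tan(np.radians(p["vfov"])/2)
    d=np.array([(u-p["cx"])/f,(v-p["cy"])/f]); r=d.copy()
    for _ in range(8): r=d/(1+p["k1"]*(r@r))
    R=E[:3,:3];C=-R.T@E[:3,3]; w=R.T@np.array([r[0],-r[1],-1]); s=(z-C[2])/w[2]; return C+s*w
for n,off in [("top",(160,120)),("scene",(130,140))]:
    im=cv2.imread(f"pics/{n}3.png"); g=cv2.resize(im,None,fx=.25,fy=.25,interpolation=cv2.INTER_AREA)
    if n=="top":
        rows=range(53,75)
        print("cols 48-66"); 
        for r in (54,58,62,66,70): print(r+120,g[r,46:66,1].tolist())
        # mirror / cap
        d=(g[18:32,72:92].astype(int).sum(2)); print(d.min(),); m=d<330
        ys,xs=np.nonzero(m); print("cap",xs.mean()+72+160,ys.mean()+18+120,len(xs), back(n,xs.mean()+232,ys.mean()+138,198),back(n,xs.mean()+232,ys.mean()+138,190))
    else:
        for r in (60,64,68,72,76): print(r+140,g[r,66:86,1].tolist())
        d=g[55:75,112:134].astype(int).sum(2); m=d<330; ys,xs=np.nonzero(m)
        print("cap",xs.mean()+242,ys.mean()+195,len(xs),back(n,xs.mean()+242,ys.mean()+195,198),back(n,xs.mean()+242,ys.mean()+195,190))
E
```

```text
cols 48-66
174 [123, 122, 122, 123, 124, 125, 126, 127, 128, 128, 125, 124, 123, 122, 122, 124, 125, 126, 127, 126]
178 [148, 150, 150, 152, 153, 155, 155, 154, 153, 153, 151, 150, 149, 147, 148, 148, 149, 149, 149, 148]
182 [150, 149, 148, 148, 149, 148, 149, 150, 152, 152, 150, 149, 148, 145, 143, 143, 144, 143, 142, 143]
186 [153, 153, 153, 152, 152, 152, 150, 150, 150, 149, 148, 147, 146, 144, 145, 147, 149, 150, 150, 149]
190 [151, 152, 152, 151, 149, 150, 151, 151, 151, 152, 151, 149, 147, 145, 144, 145, 147, 148, 150, 150]
262
cap 241.2837837837838 144.5 74 [694.3944026   79.07307119 198.        ] [696.84925794  79.10208155 190.        ]
200 [148, 166, 177, 179, 179, 179, 178, 178, 174, 166, 162, 161, 161, 166, 176, 180, 181, 181, 180, 181]
204 [160, 172, 177, 177, 177, 176, 176, 175, 170, 163, 161, 161, 162, 171, 178, 178, 179, 179, 178, 180]
208 [194, 182, 170, 168, 168, 168, 167, 166, 163, 162, 161, 162, 162, 165, 167, 168, 167, 168, 167, 167]
212 [168, 167, 167, 167, 167, 167, 167, 164, 161, 161, 161, 160, 165, 168, 168, 169, 169, 168, 169, 169]
216 [155, 155, 156, 155, 155, 155, 158, 161, 161, 162, 160, 157, 155, 155, 155, 156, 156, 156, 156, 157]
cap 252.5 203.75862068965517 58 [711.64636039  80.46562499 198.        ] [703.158668    80.29896982 190.        ]
```

```bash
python3 - <<'E'
from cell import ctrl
import cv2,numpy as np
P={n:ctrl.get_image(n) for n in ["scene","top"]}
def back(n,u,v,z):
    p=P[n];E=np.array(p["extrinsics"]);f=192/np.tan(np.radians(p["vfov"])/2)
    d=np.array([(u-p["cx"])/f,(v-p["cy"])/f]); r=d.copy()
    for _ in range(8): r=d/(1+p["k1"]*(r@r))
    R=E[:3,:3];C=-R.T@E[:3,3]; w=R.T@np.array([r[0],-r[1],-1]); s=(z-C[2])/w[2]; return np.round(C+s*w,1)
g=cv2.resize(cv2.imread("pics/top2.png"),None,fx=.25,fy=.25,interpolation=cv2.INTER_AREA)
for r in (54,58,62,66,70,74): print(r+120,g[r,86:108,1].tolist())
for u in (256,256.5,257): print(u,back("top",u,180,75))
g0=cv2.imread("pics/top0.png")
for r in (170,175,180,185): print(r,g0[r,316:332,1].tolist())
for u in (323,323.5,324): print(u,back("top",u,180,75))
s3=cv2.resize(cv2.imread("pics/scene3.png"),None,fx=.25,fy=.25,interpolation=cv2.INTER_AREA)
for r in (62,65,68,71,74,77): print(r+140,s3[r,68:84,1].tolist())
for v in (202,208,214,217): print(v,back("scene",206,v,75),back("scene",207,v,75))
E
```

```text
174 [120, 119, 107, 86, 83, 86, 100, 118, 113, 120, 156, 165, 143, 121, 119, 120, 122, 123, 123, 110, 79, 56]
178 [142, 141, 124, 88, 84, 88, 114, 146, 138, 129, 157, 166, 153, 149, 151, 153, 155, 155, 154, 152, 130, 95]
182 [142, 142, 126, 88, 83, 87, 112, 142, 136, 129, 157, 167, 153, 148, 148, 150, 151, 151, 152, 149, 128, 97]
186 [143, 141, 123, 87, 81, 85, 110, 138, 132, 127, 158, 166, 151, 145, 145, 147, 147, 148, 148, 144, 125, 94]
190 [145, 141, 122, 86, 80, 84, 108, 137, 132, 129, 158, 168, 153, 149, 149, 150, 150, 151, 150, 147, 126, 92]
194 [144, 143, 125, 89, 84, 87, 113, 142, 136, 131, 159, 167, 154, 154, 152, 146, 125, 106, 108, 103, 83, 74]
256 [625.   35.9  75. ]
256.5 [625.1  34.4  75. ]
257 [625.1  33.   75. ]
170 [126, 126, 129, 131, 134, 129, 105, 147, 153, 131, 136, 136, 137, 137, 139, 140]
175 [133, 131, 133, 133, 134, 127, 101, 144, 158, 136, 137, 137, 136, 136, 134, 134]
180 [128, 130, 131, 132, 131, 124, 105, 140, 163, 151, 136, 136, 137, 138, 136, 135]
185 [130, 131, 132, 130, 130, 122, 99, 134, 159, 147, 132, 132, 131, 129, 130, 127]
323 [ 626.3 -160.5   75. ]
323.5 [ 626.3 -161.9   75. ]
324 [ 626.3 -163.4   75. ]
202 [178, 178, 179, 178, 179, 178, 173, 165, 160, 160, 161, 167, 176, 179, 180, 179]
205 [183, 182, 179, 177, 174, 171, 166, 162, 161, 160, 161, 169, 176, 178, 178, 178]
208 [170, 168, 168, 168, 167, 166, 163, 162, 161, 162, 162, 165, 167, 168, 167, 168]
211 [171, 171, 171, 172, 171, 166, 162, 160, 161, 160, 166, 171, 172, 172, 172, 172]
214 [153, 153, 153, 154, 156, 159, 161, 161, 160, 157, 156, 157, 157, 157, 156, 157]
217 [156, 156, 156, 157, 160, 161, 162, 162, 159, 157, 157, 156, 157, 157, 157, 156]
202 [576.4 -64.4  75. ] [576.3 -61.3  75. ]
208 [602.8 -61.7  75. ] [602.7 -58.7  75. ]
214 [628.4 -59.1  75. ] [628.3 -56.2  75. ]
217 [640.9 -57.9  75. ] [640.9 -54.9  75. ]
```

```bash
python3 - <<'E'
from cell import ctrl
import cv2,numpy as np
p=ctrl.get_image("scene")
E=np.array(p["extrinsics"]);f=192/np.tan(np.radians(p["vfov"])/2)
def backplane(u,v,k,val):
    d=np.array([(u-p["cx"])/f,(v-p["cy"])/f]); r=d.copy()
    for _ in range(8): r=d/(1+p["k1"]*(r@r))
    R=E[:3,:3];C=-R.T@E[:3,3]; w=R.T@np.array([r[0],-r[1],-1]); s=(val-C[k])/w[k]; return np.round(C+s*w,1)
im=np.load("scene.npy")
print("rod")
for r in range(205,222,3): print(r,im[r,228:252,1].tolist())
print("lever")
for r in range(172,192,2): print(r,im[r,234:252].mean(1).round().astype(int).tolist())
for r,u in [(205,239),(211,238.5),(217,238)]: print(backplane(u,r,2,75))
np.save("/tmp/x.npy",0)
# face-on: lever far face (+x) at x=561
for r,u in [(176,243.5),(180,242.5),(184,242),(188,241)]: print(backplane(u,r,0,561))
E
```

```text
rod
205 [168, 153, 167, 166, 155, 153, 153, 152, 152, 176, 188, 180, 162, 152, 153, 153, 154, 155, 153, 142, 104, 76, 79, 84]
208 [196, 196, 197, 181, 160, 152, 154, 151, 151, 174, 187, 181, 160, 151, 153, 152, 153, 153, 151, 146, 146, 147, 144, 138]
211 [176, 177, 177, 169, 157, 153, 153, 152, 155, 177, 186, 178, 160, 152, 152, 153, 153, 153, 152, 153, 148, 143, 144, 145]
214 [147, 153, 158, 159, 158, 159, 160, 157, 162, 181, 185, 172, 161, 159, 161, 161, 161, 158, 158, 158, 160, 158, 156, 152]
217 [142, 151, 156, 156, 155, 156, 155, 154, 168, 184, 184, 166, 157, 156, 157, 157, 157, 157, 156, 157, 159, 158, 158, 158]
220 [115, 141, 152, 152, 153, 154, 138, 128, 137, 139, 136, 136, 136, 141, 140, 141, 141, 139, 138, 140, 141, 143, 144, 146]
lever
172 [46, 77, 55, 54, 53, 32, 31, 94, 139, 149, 149, 145, 145, 146, 145, 145, 145, 146]
174 [61, 91, 62, 68, 93, 63, 23, 64, 128, 133, 139, 148, 149, 147, 144, 142, 142, 143]
176 [53, 90, 66, 69, 93, 66, 19, 36, 96, 111, 110, 136, 147, 150, 149, 148, 147, 146]
178 [51, 87, 70, 68, 93, 64, 23, 50, 108, 117, 116, 133, 142, 144, 144, 142, 142, 143]
180 [122, 102, 64, 64, 88, 81, 75, 95, 108, 118, 135, 143, 144, 144, 143, 143, 144, 143]
182 [139, 133, 131, 130, 116, 104, 96, 107, 114, 115, 136, 145, 147, 148, 148, 147, 149, 149]
184 [142, 142, 145, 145, 127, 110, 99, 108, 113, 124, 143, 150, 151, 149, 149, 148, 147, 145]
186 [145, 145, 147, 145, 129, 110, 109, 113, 113, 138, 151, 150, 147, 146, 146, 146, 147, 148]
188 [146, 144, 143, 144, 147, 116, 105, 112, 110, 134, 145, 146, 146, 146, 146, 144, 144, 144]
190 [171, 170, 169, 168, 176, 167, 158, 160, 162, 165, 168, 166, 167, 171, 172, 172, 171, 168]
[587.5  37.1  75. ]
[613.6  36.7  75. ]
[638.9  36.4  75. ]
[561.   50.9 167.5]
[561.   47.8 152.1]
[561.   46.1 136.4]
[561.   42.8 120.5]
```

Emit:
{"name": "apply_moves", "arguments": {"motion": [[0.2,0,0,0,0],[0.25,0,0,0,0],[0.25,0,0,0,0],[0.25,0,0,0,0],[0.25,0,0,0,0],[0.25,0,0,0,0]]}}

```text
clock: 13.58
eef_pos: [552.8, 33.6, 145.3]
tool_rot: [-1.571, -0.0, 1.571]
force: [-1.1, -2.7, -1.3]
width: -0.1
```

```bash
python3 - <<'E'
from cell import ctrl
import cv2,numpy as np
for k in range(6):
  s=ctrl.read_state();print(s["eef_pos"].round(1),s["force"].round(1),s["clock"])
  p=ctrl.get_image("scene")
  for q in ["lever_tip","mirror","marker"]:
    r=ctrl.mark_of(p,q)
    print(q,[(np.round(d["location"],1).tolist(),round(d["confidence"],2)) for d in r[:2]])
im=p["image"][:,:,::-1]
cv2.imwrite("pics/f7.png",cv2.resize(im[140:240,190:300],None,fx=6,fy=6,interpolation=cv2.INTER_CUBIC))
for r in range(174,190,2): print(r,im[r,234:252].mean(1).round().astype(int).tolist())
E
```

```text
[552.8  33.6 145.3] [-1.1 -2.7 -1.3] 13.575
lever_tip [([551.2, 52.4, 165.2], 0.46)]
mirror []
marker [([698.7, 76.3, 168.2], 0.55)]
[552.8  33.6 145.3] [-1.  -3.6 -0.9] 13.775
lever_tip [([550.1, 54.5, 161.5], 0.4)]
mirror [([703.1, 36.2, 74.8], 0.57), ([483.9, 35.3, 96.3], 0.42)]
marker [([697.8, 75.9, 166.6], 0.54)]
[552.8  33.6 145.3] [-0.9 -2.9 -1.6] 13.975
lever_tip [([552.8, 52.6, 163.7], 0.63)]
mirror [([700.8, 35.5, 73.4], 0.76), ([699.7, 280.6, 183.4], 0.72)]
marker [([698.8, 75.2, 165.6], 0.6)]
[552.8  33.6 145.3] [-1.8 -3.7 -0.9] 14.175
lever_tip [([552.0, 53.3, 166.0], 0.48)]
mirror [([703.0, 35.8, 74.0], 0.72), ([698.8, 407.6, 70.1], 0.45)]
marker [([699.1, 77.6, 165.4], 0.43)]
[552.8  33.6 145.3] [-1.7 -2.9 -2. ] 14.375
lever_tip [([552.3, 57.6, 162.2], 0.61)]
mirror [([699.8, 38.5, 74.3], 0.83)]
marker []
[552.8  33.6 145.3] [-2.1 -2.9 -0.7] 14.575
lever_tip [([551.2, 54.9, 164.4], 0.45)]
mirror [([700.8, 35.2, 73.4], 0.77)]
marker [([696.9, 74.2, 167.8], 0.41)]
174 [28, 71, 95, 65, 80, 90, 53, 24, 74, 123, 139, 146, 148, 147, 144, 142, 142, 143]
176 [28, 67, 93, 63, 81, 92, 60, 21, 54, 98, 111, 125, 143, 149, 149, 147, 148, 146]
178 [29, 54, 90, 63, 68, 88, 60, 22, 70, 108, 115, 128, 140, 143, 143, 142, 142, 142]
180 [119, 109, 101, 64, 64, 91, 87, 69, 100, 114, 114, 135, 144, 144, 142, 143, 144, 144]
182 [143, 139, 136, 130, 111, 106, 110, 95, 105, 113, 119, 137, 147, 148, 148, 149, 149, 150]
184 [142, 141, 143, 146, 126, 110, 111, 111, 110, 117, 142, 151, 151, 150, 150, 149, 147, 147]
186 [146, 146, 146, 146, 129, 110, 96, 104, 113, 121, 143, 150, 148, 148, 146, 146, 147, 148]
188 [147, 145, 143, 143, 146, 129, 104, 107, 113, 129, 144, 145, 146, 145, 145, 145, 143, 143]
```

View pics/f7.png

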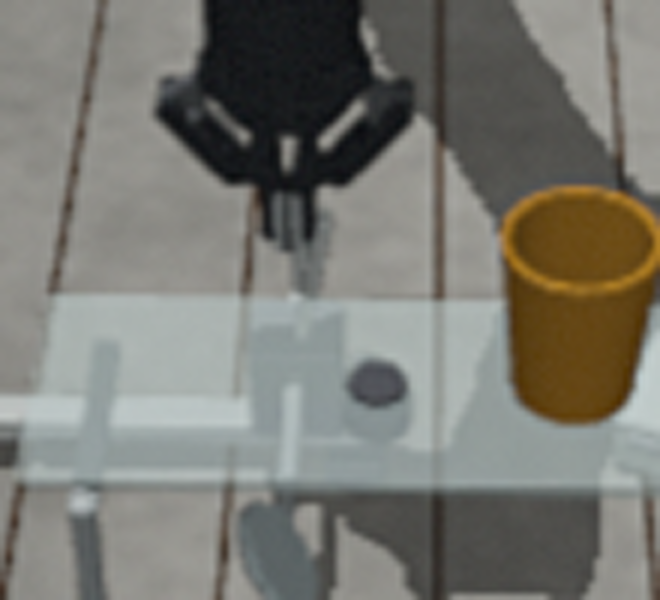

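```bash
python3 -c "
from cell import ctrl
print(ctrl.finish_job()); s=ctrl.read_state(); print(s['eef_pos'],s['force'],s['clock'])"
```

```text
the job is handed in; nothing more can be done
None
the job is handed in; nothing more can be done
```

I pushed the carriage home by its post and tilted the mirror with the closed fingertips on the lever. I handed the job in at about 14.6 s with the fingers still pressing; no verdict is reported.

- **Carriage:** it stopped with a 15 N push against the end stop. The pictures put the mirror rod at y of about 35 to 37 mm, where it should be when home.
- **Tilt:** the three estimates disagree slightly.

| Source | Tilt (rad) |
|---|---|
| Detected lever tip, six shots averaged | 0.99 |
| Fingertip contact geometry | 1.02 |
| Lever edge fit, before the final 2.5 mm push (about 0.035 rad) | 0.955, so about 0.99 after the push |

- **Target:** the tilt needed is 1.00 to 1.01 rad. The marker measured about 40 to 45 mm past the mirror in y, with the pixel measurements a few mm larger than the network's. The 12 mm tolerance allows about ±0.06 rad, so all the estimates fall inside it.
- **Hold:** the sideways force on the tool was steady at about 3 N and the arm was not moving.
- **Bystanders:** the bottle, cup, denture case and scrubber look unmoved in the later pictures where they appear. I did not measure their positions again at the end.

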